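# Lay out castle towers in building order on the drying rack

### The job

Lay the four mortar-coated towers out on the drying rack in building order: one standing upright in the middle of each plywood bat, the tallest on the bat next to the turntable and the others in falling height away from it, the shortest at the far end. Do not knock over a tower or the mixing cup on the way.

Things in the scene. Friction and masses are not known exactly. Their poses are not given: they have to be found in the camera images.
- tower_1: The tallest and thickest of four square model-castle towers of yellow foam coated in grey mortar: 58 x 58 mm in plan, 120 mm high over all, straight upright sides, with four small corner merlons (8 mm high, flush with the sides) at the top. Loose, standing upright on the table. Origin at the centre of its underside, z up, x and y square to its sides.
- tower_2: The second tallest of four square model-castle towers of yellow foam coated in grey mortar: 50 x 50 mm in plan, 96 mm high over all, straight upright sides, with four small corner merlons (8 mm high, flush with the sides) at the top. Loose, standing upright on the table. Origin at the centre of its underside, z up, x and y square to its sides.
- tower_3: The third tallest of four square model-castle towers of yellow foam coated in grey mortar: 42 x 42 mm in plan, 72 mm high over all, straight upright sides, with four small corner merlons (8 mm high, flush with the sides) at the top. Loose, standing upright on the table. Origin at the centre of its underside, z up, x and y square to its sides.
- tower_4: The shortest and thinnest of four square model-castle towers of yellow foam coated in grey mortar: 34 x 34 mm in plan, 48 mm high over all, straight upright sides, with four small corner merlons (8 mm high, flush with the sides) at the top. Loose, standing upright on the table. Origin at the centre of its underside, z up, x and y square to its sides.
- bat_a: One of four identical square plywood bats, 76 x 76 x 8 mm, fixed in a straight row 90 mm apart (centre to centre) on the slatted wooden drying rack (98 mm wide, 385 mm long, 28 mm high); which of the four stands where in the row changes. Origin at the centre of its underside, 28 mm above the table, so its top is 8 mm above its origin and 36 mm above the table; x across the row, y along it.
- bat_b: One of four identical square plywood bats, 76 x 76 x 8 mm, fixed in a straight row 90 mm apart (centre to centre) on the slatted wooden drying rack (98 mm wide, 385 mm long, 28 mm high); which of the four stands where in the row changes. Origin at the centre of its underside, 28 mm above the table, so its top is 8 mm above its origin and 36 mm above the table; x across the row, y along it.
- bat_c: One of four identical square plywood bats, 76 x 76 x 8 mm, fixed in a straight row 90 mm apart (centre to centre) on the slatted wooden drying rack (98 mm wide, 385 mm long, 28 mm high); which of the four stands where in the row changes. Origin at the centre of its underside, 28 mm above the table, so its top is 8 mm above its origin and 36 mm above the table; x across the row, y along it.
- bat_d: One of four identical square plywood bats, 76 x 76 x 8 mm, fixed in a straight row 90 mm apart (centre to centre) on the slatted wooden drying rack (98 mm wide, 385 mm long, 28 mm high); which of the four stands where in the row changes. Origin at the centre of its underside, 28 mm above the table, so its top is 8 mm above its origin and 36 mm above the table; x across the row, y along it.
- turntable: Banding wheel (turntable): dark cast foot with a round aluminium head 170 mm in diameter, its top 44 mm above the table. It stands just past one end of the drying rack, either end (a grey rubber mixing bowl, 164 mm across and 60 mm high, is past the other end). Origin at the centre of its foot on the table.
- mixing_cup: Clear plastic mixing cup, caked with mortar, open at the top: 70 mm across the rim, 52 mm across the foot, 85 mm high, standing loose among the towers, at least 110 mm from the nearest tower (centre to centre). Only to be left standing. Origin at the centre of its underside, z up.
Things that resemble listed ones, but are neither listed nor needed, are in the scene too. Leave any pink look-alike of the tower_4 alone. Leave any purple look-alike of the mixing_cup alone.

How it is judged:
By the outcome, as a careful person would: the job done as asked, in the order asked, and still so for the second after the job is handed in, with the robot touching nothing.
It also fails if it takes over 102 s, if anything falls off the work surface, if the arm or the gripper's body presses on something with over 40 N, if the wrist force passes 120 N, or if a joint passes its speed limit or range.

### The arm

A 6-joint arm with a two-finger parallel gripper is mounted at the origin on the work surface. World frame = base frame: x ahead of the robot, y to its left, z up, the work surface at z = 0. Lengths are in mm, angles in rad, forces in N, time in s.
With the tool pointing down it reaches from about 300 to 775 mm from the base axis. Payload 14.6 kg.
Tool frame: the origin (TCP) lies between the finger pads; the fingertips stand 22 mm ahead of it and the grasp point (between the pads) lies 3 mm ahead of it (finger_overhang is the distance from the TCP to the fingertips, in mm); z points along the fingers, y is the direction in which the jaws open and shut (so a half turn about z gives the same grasp; the last joint's range is limited). The gripper opens to 94 mm and grips with 3 to 60 N. Pads are 16 mm wide; open, the fingers measure 119 mm over their backs; the gripper's body (75 mm by 177 mm) begins 78 mm behind the grasp point.
Start: joints at [-1.239, 0.3, 1.521, -0, 1.321, -0.067], TCP at [213.564, -506.833, 227.446] pointing down, gripper open.
Joint ranges: [-3.03, 3.03], [-0.79, 2.21], [0.23, 2.52], [-1.04, 4.18], [0, 3.07], [-2.55, 2.55]. Speed limits (rad/s): [2.22, 2.22, 2.57, 3.14, 3.14, 3.14].

### API

Orientations are given as [roll, pitch, yaw] about the fixed x, y, z axes, in that order (R = Rz(yaw) Ry(pitch) Rx(roll)).
In Python, from cell import * gives the robot as it stands.
- The arm moves only by the tool jog_arm, never from a script. Its argument "increments" is a list of rows, each a list of 7 numbers: the shift along the tool's x, y, z in cm, then the turn, a rotation vector about the tool's x, y, z in degrees, then the finger opening in cm, from 0 to 9.4. In form: [[x, y, z, wx, wy, wz, grip], ...]. A call has 1 to 20 rows; each row shifts and turns the commanded pose from where the row before left it, along the tool's axes as they then stand; what a row does not reach is not made up. A row lasts 1/8 s, in which the tool goes at most 62.5 mm and 10.7 degrees, less where a joint would pass 70% of its speed; a pose out of reach is approached as far as the arm can. A call is refused whole if a number of a shift passes 6.25 or a number of a turn 10.7, either way. A call with a gripper value outside its range is refused whole. The fingers move at their own pace and stop on an object; "squeeze" is the grip in N (left out, the last holds). Time passes only in rows, so rows that do not move let the fingers close. It gives the time, the measured TCP pose, the force and the opening at its end, in the units of the state.
- read_state(): the state, without advancing time (a new reading comes with each control period).
- camera(name): name is "scene" or "side" or "wrist"; returns a dict with "image" (400x640x3 uint8, red, green, blue), "K" (3x3 intrinsics, pixels), "rvec" (rotation vector, rad) and "tvec" (3), from world to camera coordinates, as OpenCV has them. Camera axes: x right, y down, z forward; pixel columns grow to the right and rows downward; lengths in mm; the calibration is good to about 2 mm. The wrist camera is an equidistant fisheye: a pixel r from the principal point sees the ray r / f radians off the axis. A picture is of the moment at which its call begins. There is no depth.
- sign_off(): hands the job in, once; it reports no verdict.
Trained networks look in a picture, given as the dict that the camera call returned (one of the last four; its "shot" number tells which), for a name from the list of things; names that differ only in an ending like _2 or _b are one class to them, and where a whole thing is asked for, a point or a joint stands for the part that bears it (a point fixed in the world has none). Each returns a list of dicts, best first, with "conf" (0 to 1); they miss things now and then, are a little off and sometimes report something else, mostly with a low value. They report only what shows in the picture. A call takes as long as a camera call. They do not tell look-alikes from the thing itself.
- recognise(picture, name): "centre" ([x, y, z] in mm, in the coordinates of the camera as it stood for that picture, good to about 4 mm: the middle of the surface that is visible of it).
- regions_of(picture, name): "mask" (400x640 bool, what is visible of it).
The state is a dict: "clock": time; "joints": joint angles; "qd": joint speeds; "effort": joint torques, N m; "eef_pos": TCP position; "eef_rot": TCP orientation; "wrist_force": force on the tool from outside, world axes, zero at the start; "moment": the same for the moment, N m; "finger_gap": finger opening in mm.
Only numpy, scipy, OpenCV 4.12 (cv2) and the standard library are available. Lean on these libraries where they do the work, as an engineer would, in place of code of your own. Each camera call takes 0.05 s, during which the arm holds its last target.

## Working session

There is one attempt and no reset: what is moved stays moved. The work goes in short steps, Python scripts to look and compute and a tool call to move; the robot and the scene stay as the last step left them, time stands still between calls to the robot, and variables do not carry over. Pictures are saved under pics/ and viewed, and the job is handed in when it is done.

Besides the shell and the picture viewer there is one more tool, called after "Emit:" by a JSON object that holds its "op" and its "data". jog_arm: Moves the arm, as the interface text tells. Its arguments: {"type":"object","properties":{"increments":{"type":"array"},"squeeze":{"type":"number"}},"required":["increments"]}

```bash
mkdir -p pics; ls
python3 - <<'E'
from cell import *
import cv2
s=read_state(); print({k:s[k] for k in ('clock','eef_pos','eef_rot','finger_gap','wrist_force')})
for n in ("scene","side","wrist"):
    p=camera(n); cv2.imwrite(f"pics/{n}0.png",p["image"][:,:,::-1]); print(n,p["K"].tolist(),p["rvec"],p["tvec"],p.keys())
E
```

```text
pics
{'clock': 0.0, 'eef_pos': array([ 213.47956714, -506.62218824,  226.89063443]), 'eef_rot': array([-3.14046319e+00, -5.56143052e-05,  3.98761755e-01]), 'finger_gap': 93.97678098396719, 'wrist_force': array([0.19376899, 0.24485536, 0.37370705])}
scene [[411.7256563380239, 0.0, 325.20276818723227], [0.0, 411.7256563380239, 200.53314819093853], [0.0, 0.0, 1.0]] [ 1.56744895  1.74173221 -0.92822261] [  43.14719671 -245.60960633 1507.10587869] dict_keys(['image', 'K', 'rvec', 'tvec', 'shot'])
side [[379.5713610726112, 0.0, 322.30541568191575], [0.0, 379.5713610726112, 199.10223661762222], [0.0, 0.0, 1.0]] [ 0.24627186 -2.83119256  1.21215258] [539.05054821 103.31743131 825.94511856] dict_keys(['image', 'K', 'rvec', 'tvec', 'shot'])
wrist [[309.70691628693146, 0.0, 320.05604669295514], [0.0, 309.70691628693146, 196.50326073892063], [0.0, 0.0, 1.0]] [-2.44500592  1.62280317  0.19884399] [-549.75638527  -25.46106876  389.566309  ] dict_keys(['image', 'K', 'rvec', 'tvec', 'shot'])
```

View pics/scene0.png

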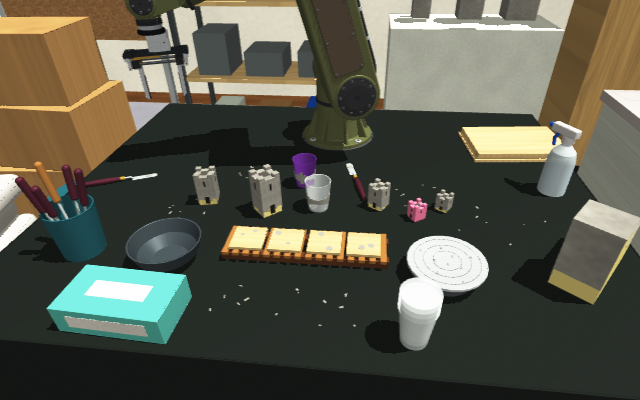

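View pics/side0.png

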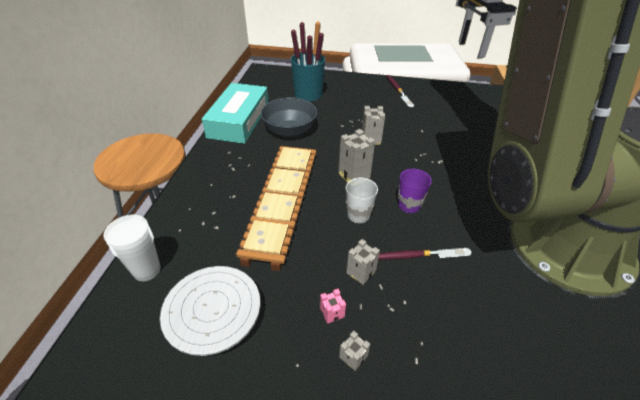

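View pics/wrist0.png

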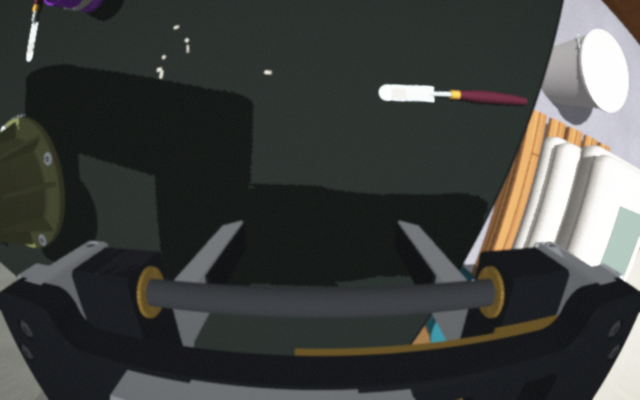

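The scene view shows towers at (207,185), (266,190), (379,194) and (445,201). The pink look-alike is at (417,209) and the cups at (317,193) and (305,170), the latter purple. The bats run from (248,238) to (366,246), with the turntable at (447,263), which is the +y end. Next I'll localise everything with masks and silhouette fits.

```bash
cat > h.py <<'E'
from cell import *
import numpy as np, cv2, pickle
from scipy.optimize import minimize
from scipy.spatial.transform import Rotation as R
def w2c(p):
    return cv2.Rodrigues(np.asarray(p["rvec"],float))[0], np.asarray(p["tvec"],float)
def c2w(p,c):
    Rm,t=w2c(p); return Rm.T@(np.asarray(c)-t)
def proj(p,X,wrist=False):
    Rm,t=w2c(p); c=np.asarray(X)@Rm.T+t; K=p["K"]
    if wrist:
        r=np.hypot(c[:,0],c[:,1])+1e-9; th=np.arctan2(r,c[:,2]); u=c[:,:2]/r[:,None]*th[:,None]
    else: u=c[:,:2]/c[:,2:]
    return u*[K[0,0],K[1,1]]+[K[0,2],K[1,2]]
def box(x,y,yaw,w,d,z0,z1):
    a=np.array([[sx*w/2,sy*d/2,z] for z in (z0,z1) for sx in (-1,1) for sy in (-1,1)])
    c,s=np.cos(yaw),np.sin(yaw)
    a[:,:2]=a[:,:2]@np.array([[c,s],[-s,c]])+[x,y]; return a
DIM={1:(58,120),2:(50,96),3:(42,72),4:(34,48)}
E
cat > look.py <<'E'
from h import *
out={}
for n in ("scene","side"):
    p=camera(n); out[n]=dict(pic=p)
    for name in ("tower_1","bat_a","mixing_cup","turntable"):
        m=regions_of(p,name); out[n][name]=m
        for q in m:
            ys,xs=np.nonzero(q["mask"]); print(n,name,"conf %.2f"%q["conf"],"area",len(xs),"c",xs.mean().round(),ys.mean().round())
        r=recognise(p,name); out[n][name+"_r"]=r
        for q in r: print("   rec %.2f"%q["conf"],c2w(p,q["centre"]).round())
pickle.dump(out,open("look.pkl","wb"))
E
python3 look.py; python3 -c "
from cell import *;print(read_state()['clock'])"
```

```text
scene tower_1 conf 0.94 area 589 c 379.0 194.0
scene tower_1 conf 0.73 area 317 c 445.0 201.0
scene tower_1 conf 0.67 area 378 c 417.0 210.0
scene tower_1 conf 0.66 area 1434 c 266.0 190.0
scene tower_1 conf 0.63 area 809 c 207.0 186.0
   rec 0.82 [ 483. -307.   63.]
   rec 0.75 [451. 322.  32.]
   rec 0.68 [458. 154.  46.]
   rec 0.65 [ 507. -134.   74.]
   rec 0.56 [502. 250.  38.]
scene bat_a conf 0.74 area 775 c 325.0 243.0
scene bat_a conf 0.69 area 727 c 249.0 238.0
scene bat_a conf 0.61 area 768 c 286.0 240.0
scene bat_a conf 0.60 area 739 c 363.0 245.0
   rec 0.91 [ 654. -152.   34.]
   rec 0.69 [657. 121.  34.]
   rec 0.68 [659.  24.  37.]
   rec 0.61 [658. -60.  34.]
scene mixing_cup conf 0.92 area 619 c 304.0 167.0
scene mixing_cup conf 0.87 area 791 c 317.0 192.0
   rec 0.81 [375. -65.  66.]
   rec 0.76 [482.  -6.  58.]
scene turntable conf 0.77 area 3493 c 448.0 263.0
   rec 0.87 [707. 303.  43.]
side tower_1 conf 0.93 area 589 c 332.0 306.0
side tower_1 conf 0.85 area 586 c 373.0 124.0
side tower_1 conf 0.82 area 927 c 362.0 262.0
side tower_1 conf 0.75 area 1468 c 356.0 156.0
side tower_1 conf 0.68 area 755 c 354.0 351.0
   rec 0.93 [444. 161.  60.]
   rec 0.89 [ 458. -297.   70.]
   rec 0.87 [437. 336.  38.]
   rec 0.64 [ 488. -132.   85.]
   rec 0.63 [490. 253.  39.]
side bat_a conf 0.98 area 1114 c 266.0 238.0
side bat_a conf 0.96 area 836 c 277.0 207.0
side bat_a conf 0.85 area 680 c 285.0 181.0
side bat_a conf 0.71 area 586 c 293.0 159.0
   rec 0.97 [648. -56.  38.]
   rec 0.74 [ 649. -147.   39.]
   rec 0.72 [647.  38.  34.]
   rec 0.63 [651. 122.  39.]
side mixing_cup conf 0.81 area 1125 c 360.0 199.0
side mixing_cup conf 0.77 area 1149 c 413.0 190.0
side mixing_cup conf 0.38 area 707 c 286.0 181.0
   rec 0.94 [347. -52.  60.]
   rec 0.75 [461.   9.  58.]
side turntable conf 0.81 area 6892 c 210.0 311.0
   rec 0.60 [695. 309.  45.]
1.05
```

```bash
cat > fit.py <<'E'
from h import *
out=pickle.load(open("look.pkl","rb"))
S=4
def sil(p,pts,shape,off):
    im=np.zeros(shape,np.uint8)
    h=cv2.convexHull(((proj(p,pts)-off+0.5)*S).astype(np.float32)).round().astype(np.int32)
    cv2.fillConvexPoly(im,h,1); return im
def fit(guess,boxf,masks,yaws):
    pre=[]
    for p,m in masks:
        ys,xs=np.nonzero(m); o=np.array([xs.min()-12,ys.min()-12]); 
        sub=np.zeros((ys.max()-ys.min()+25,xs.max()-xs.min()+25),np.uint8)
        sub[ys-o[1],xs-o[0]]=1
        b=cv2.resize(sub,None,fx=S,fy=S,interpolation=cv2.INTER_NEAREST); pre.append((p,b,o))
    def cost(v):
        c=0
        for p,b,o in pre:
            s=sil(p,boxf(v),b.shape,o); c+=1-(s&b).sum()/max(1,(s|b).sum())
        return c
    best=None
    for y0 in yaws:
        x0=np.array([*guess,y0])
        r=minimize(cost,x0,method="Nelder-Mead",options=dict(initial_simplex=[x0,x0+[10,0,0],x0+[0,10,0],x0+[0,0,.3]],xatol=.05,fatol=1e-5))
        if best is None or r.fun<best.fun: best=r
    return best
tw=[((500,-134),(266,190),(356,156)),((470,-302),(207,186),(373,124)),((452,158),(379,194),(362,262)),((445,330),(445,201),(354,351))]
def near(l,c):
    return min(l,key=lambda q:np.hypot(*(np.array(np.nonzero(q["mask"])).mean(1)[::-1]-c)))["mask"]
res={}
for g,cs,cd in tw:
    for k in (1,2,3,4):
        w,h=DIM[k]
        row=[]
        for ms in (["scene"],["side"],["scene","side"]):
            masks=[(out[n]["pic"],near(out[n]["tower_1"],c)) for n,c in (("scene",cs),("side",cd)) if n in ms]
            b=fit(g,lambda v:box(v[0],v[1],v[2],w,w,0,h),masks,np.arange(0,1.57,.3) if len(ms)==2 else (0,.5,1))
            row.append((b.x.round(2).tolist(),round(b.fun,3)))
        print(g,k,row)
E
python3 fit.py
```

```text
(500, -134) 1 [([487.39, -146.18, 0.85], np.float64(0.053)), ([489.06, -150.82, 0.77], np.float64(0.11)), ([488.34, -145.72, 0.82], np.float64(0.171))]
(500, -134) 2 [([485.47, -146.26, 1.04], np.float64(0.287)), ([494.12, -166.57, 0.78], np.float64(0.252)), ([486.21, -150.6, 0.93], np.float64(0.607))]
(500, -134) 3 [([491.94, -146.33, 1.04], np.float64(0.543)), ([497.65, -157.53, 0.81], np.float64(0.518)), ([493.81, -151.23, 0.92], np.float64(1.09))]
(500, -134) 4 [([494.93, -146.63, -0.5], np.float64(0.742)), ([501.99, -151.86, 0.89], np.float64(0.728)), ([499.6, -148.98, 0.9], np.float64(1.477))]
(470, -302) 1 [([479.82, -310.54, 0.43], np.float64(0.297)), ([458.32, -357.8, 1.57], np.float64(0.405)), ([455.8, -321.68, 1.94], np.float64(0.822))]
(470, -302) 2 [([459.48, -320.11, 1.8], np.float64(0.088)), ([458.15, -324.85, 0.1], np.float64(0.241)), ([457.83, -320.75, 1.72], np.float64(0.34))]
(470, -302) 3 [([454.47, -323.23, 1.26], np.float64(0.229)), ([457.93, -350.94, 0.39], np.float64(0.134)), ([456.83, -322.82, 1.17], np.float64(0.562))]
(470, -302) 4 [([458.57, -320.91, -0.36
[... 603 characters left out ...]
at64(0.389)), ([442.94, 143.58, 0.69], np.float64(0.339)), ([442.53, 147.75, 2.35], np.float64(0.732))]
(445, 330) 1 [([423.77, 324.21, -0.22], np.float64(0.603)), ([443.81, 306.56, -0.12], np.float64(0.583)), ([430.32, 320.12, -0.18], np.float64(1.26))]
(445, 330) 2 [([428.58, 326.91, 1.37], np.float64(0.544)), ([441.84, 310.85, -0.01], np.float64(0.521)), ([434.96, 323.54, 1.39], np.float64(1.144))]
(445, 330) 3 [([440.07, 327.55, -0.24], np.float64(0.423)), ([439.34, 323.99, 1.37], np.float64(0.404)), ([439.24, 327.2, 1.39], np.float64(0.83))]
(445, 330) 4 [([439.35, 327.25, 1.01], np.float64(0.126)), ([439.9, 323.62, 0.98], np.float64(0.082)), ([440.64, 325.59, 0.95], np.float64(0.252))]
```

```bash
cat > bats.py <<'E'
from h import *
out=pickle.load(open("look.pkl","rb"))
# bat mask centroids -> plane z=36
for n in ("scene","side"):
    p=out[n]["pic"]; Rm,t=w2c(p); L=[]
    for q in out[n]["bat_a"]:
        ys,xs=np.nonzero(q["mask"])
        u=np.linalg.inv(p["K"])@np.stack([xs,ys,np.ones_like(xs)]); d=Rm.T@u; o=-Rm.T@t
        X=o[:,None]+d*((36-o[2])/d[2]); L.append((X.mean(1)[:2].round(1).tolist(),X[0].min().round(),X[0].max().round(),X[1].min().round(),X[1].max().round()))
    print(n,sorted(L,key=lambda l:l[0][1]))
E
python3 bats.py
```

```text
scene [([655.5, -148.9], np.float64(610.0), np.float64(696.0), np.float64(-188.0), np.float64(-110.0)), ([656.0, -60.0], np.float64(612.0), np.float64(696.0), np.float64(-99.0), np.float64(-21.0)), ([655.1, 29.6], np.float64(612.0), np.float64(695.0), np.float64(-9.0), np.float64(68.0)), ([654.4, 118.7], np.float64(611.0), np.float64(695.0), np.float64(83.0), np.float64(154.0))]
side [([647.6, -147.0], np.float64(609.0), np.float64(687.0), np.float64(-190.0), np.float64(-106.0)), ([647.7, -57.5], np.float64(609.0), np.float64(685.0), np.float64(-100.0), np.float64(-18.0)), ([645.5, 30.9], np.float64(607.0), np.float64(683.0), np.float64(-10.0), np.float64(71.0)), ([644.5, 122.0], np.float64(606.0), np.float64(684.0), np.float64(80.0), np.float64(161.0))]
```

```bash
cat >> bats.py <<'E'
sys_src=open("fit.py").read().split("tw=[")[0]; exec(sys_src)
for y in (-148,-58,31,121):
    r=[]
    for ms in (["scene"],["side"],["scene","side"]):
        masks=[]
        for n in ms:
            p=out[n]["pic"]; c=proj(p,np.array([[650,y,34.]]))[0]
            masks.append((p,min(out[n]["bat_a"],key=lambda q:np.hypot(*(np.array(np.nonzero(q["mask"])).mean(1)[::-1]-c)))["mask"]))
        b=fit((650,y),lambda v:box(v[0],v[1],v[2],76,76,28,36),masks,(0,))
        r.append((b.x.round(3).tolist(),round(b.fun,3)))
    print(r)
p=camera("wrist"); s=read_state(); Rm,t=w2c(p); T=R.from_euler("xyz",s["eef_rot"]).as_matrix()
print("cam in tool",T.T@(-Rm.T@t-s["eef_pos"]),"axis",T.T@Rm.T)
for n in ("scene","side"): 
    p=out[n]["pic"];Rm,t=w2c(p);print(n,-Rm.T@t)
E
python3 bats.py
```

```text
scene [([655.5, -148.9], np.float64(610.0), np.float64(696.0), np.float64(-188.0), np.float64(-110.0)), ([656.0, -60.0], np.float64(612.0), np.float64(696.0), np.float64(-99.0), np.float64(-21.0)), ([655.1, 29.6], np.float64(612.0), np.float64(695.0), np.float64(-9.0), np.float64(68.0)), ([654.4, 118.7], np.float64(611.0), np.float64(695.0), np.float64(83.0), np.float64(154.0))]
side [([647.6, -147.0], np.float64(609.0), np.float64(687.0), np.float64(-190.0), np.float64(-106.0)), ([647.7, -57.5], np.float64(609.0), np.float64(685.0), np.float64(-100.0), np.float64(-18.0)), ([645.5, 30.9], np.float64(607.0), np.float64(683.0), np.float64(-10.0), np.float64(71.0)), ([644.5, 122.0], np.float64(606.0), np.float64(684.0), np.float64(80.0), np.float64(161.0))]
[([649.021, -151.6, 0.01], np.float64(0.081)), ([648.466, -153.555, 0.026], np.float64(0.068)), ([649.24, -151.905, 0.003], np.float64(0.159))]
[([649.566, -61.246, 0.011], np.float64(0.044)), ([649.02, -64.719, 0.034], np.float64(0.096)), ([649.465, -61.652, 0.011], np.float64(0.157))]
[([648.325, 28.604, 0.029], np.float64(0.048)), ([646.574, 24.659, 0.051], np.float64(0.088)), ([648.152, 28.272, 0.013], np.float64(0.172))]
[([647.588, 118.799, 0.033], np.float64(0.097)), ([646.011, 117.081, 0.015], np.float64(0.042)), ([646.534, 117.324, 0.027], np.float64(0.153))]
cam in tool [  68.43776443    0.38287918 -156.55820316] axis [[-9.78959256e-05 -9.70944607e-01 -2.39304328e-01]
 [ 9.99999874e-01  2.27176634e-05 -5.01259242e-04]
 [ 4.92131392e-04 -2.39304347e-01  9.70944482e-01]]
scene [1375.68866662  120.02349863  653.16838655]
side [453.49340185 609.52991029 637.3792803 ]
```

```bash
cat > plan.py <<'E'
from h import *
import sys
# args: x y z yaw nrows grip_cm [keep euler]
def plan(x,y,z,yaw,n,grip,s=None,dec=2):
    if s is None:
        s=read_state(); P=np.array(s["eef_pos"]); T=R.from_euler("xyz",s["eef_rot"])
    else: P,T=s
    G=R.from_euler("xyz",[np.pi,0,yaw]); tgt=np.array([x,y,z],float)
    rows=[]
    for i in range(n):
        f=1/(n-i)
        d=T.inv().apply((tgt-P)*f)/10; rv=np.degrees((T.inv()*G).as_rotvec()*f)
        d=d.round(dec); rv=rv.round(1); rows.append([*d.tolist(),*rv.tolist(),grip])
        P=P+T.apply(d*10); T=T*R.from_rotvec(np.radians(rv))
    return rows,(P,T)
def show(legs):
    s=None; out=[]
    for l in legs:
        r,s=plan(*l,s=s); out+=r
    print("["+",".join("["+",".join("%g"%(v+0.) for v in r)+"]" for r in out)+"]",len(out))
    print("max shift %.1f turn %.1f"%(max(np.linalg.norm(r[:3]) for r in out),max(np.linalg.norm(r[3:6]) for r in out)))
if __name__=="__main__":
    show([[float(v) if i!=4 else int(v) for i,v in enumerate(a.split(","))] for a in sys.argv[1:]])
E
python3 plan.py 488,-147,280,.82,11,9.4
```

```text
[[3.57,-2.05,-0.48,0,0,-2.2,9.4],[3.65,-1.91,-0.48,0,0,-2.2,9.4],[3.72,-1.77,-0.48,0,0,-2.2,9.4],[3.78,-1.62,-0.48,0,0,-2.2,9.4],[3.84,-1.47,-0.48,0,0,-2.2,9.4],[3.89,-1.33,-0.48,0,0,-2.2,9.4],[3.94,-1.18,-0.48,0,0,-2.2,9.4],[3.98,-1.02,-0.47,0,0,-2.2,9.4],[4.02,-0.87,-0.48,0,0,-2.2,9.4],[4.05,-0.71,-0.47,0,0,-2.2,9.4],[4.08,-0.56,-0.48,0,0,-2.1,9.4]] 11
max shift 4.1 turn 2.2
```

Emit:
{"op": "jog_arm", "data": {"increments": [[3.6,-2.0,-0.5,0,0,-2.2,9.4],[3.6,-1.9,-0.5,0,0,-2.2,9.4],[3.7,-1.8,-0.5,0,0,-2.2,9.4],[3.8,-1.6,-0.5,0,0,-2.2,9.4],[3.8,-1.5,-0.5,0,0,-2.2,9.4],[3.9,-1.3,-0.5,0,0,-2.2,9.4],[3.9,-1.2,-0.5,0,0,-2.2,9.4],[4.0,-1.0,-0.5,0,0,-2.2,9.4],[4.0,-0.9,-0.5,0,0,-2.2,9.4],[4.1,-0.7,-0.5,0,0,-2.2,9.4],[4.1,-0.6,-0.5,0,0,-2.1,9.4],[0,0,0,0,0,0,9.4]]}}

```text
clock: 2.6
eef_pos: [488.6, -145.3, 282.6]
eef_rot: [3.141, -0.0, 0.823]
wrist_force: [0.3, 0.1, -0.4]
finger_gap: 94.2
```

```bash
sed -i 's/dec=2/dec=1/' plan.py
cat > wl.py <<'E'
from h import *
import sys
exec(open("fit.py").read().split("tw=[")[0].replace("proj(p,pts)","proj(p,pts,True)").replace('out=pickle','#'))
def wlook(k,g,tag):
    p=camera("wrist"); im=p["image"][:,:,::-1].copy(); s=read_state(); print(s["clock"],s["eef_pos"].round(1),s["eef_rot"].round(3),s["finger_gap"].round(1))
    w,h=DIM[k]
    ms=regions_of(p,"tower_1"); c=proj(p,np.array([[g[0],g[1],h/2]]),True)[0]; print("expect",c)
    for q in ms: print("%.2f"%q["conf"],np.array(np.nonzero(q["mask"])).mean(1)[::-1].round())
    if ms:
        m=min(ms,key=lambda q:np.hypot(*(np.array(np.nonzero(q["mask"])).mean(1)[::-1]-c)))["mask"]
        b=fit(g[:2],lambda v:box(v[0],v[1],v[2],w,w,0,h),[(p,m)],[g[2],g[2]+.2,g[2]-.2]); print("wrist fit",b.x.round(3),round(b.fun,3))
        cs,_=cv2.findContours(m.astype(np.uint8),cv2.RETR_EXTERNAL,cv2.CHAIN_APPROX_NONE); cv2.drawContours(im,cs,-1,(0,255,0),1)
        cv2.polylines(im,[cv2.convexHull(proj(p,box(*b.x,w,w,0,h),True).astype(np.float32)).round().astype(int)],True,(0,0,255),1)
    cv2.imwrite(f"pics/{tag}.png",im); pickle.dump(p,open(f"{tag}.pkl","wb"))
if __name__=="__main__": wlook(int(sys.argv[1]),[float(v) for v in sys.argv[2].split(",")],sys.argv[3])
E
python3 wl.py 1 488,-147,.82 w1
```

```text
Traceback (most recent call last):
  File "wl.py", line 15, in <module>
    if __name__=="__main__": wlook(int(sys.argv[1]),[float(v) for v in sys.argv[2].split(",")],sys.argv[3])
                             ~~~~~^^^^^^^^^^^^^^^^^^^^^^^^^^^^^^^^^^^^^^^^^^^^^^^^^^^^^^^^^^^^^^^^^^^^^^^^^
  File "wl.py", line 5, in wlook
    p=camera("wrist"); im=p["image"][:,:,::-1].copy(); s=read_state(); print(s["clock"],s["eef_pos"].round(1),s["eef_rot"].round(3),s["finger_gap"].round(1))
                                                                                                                                    ^^^^^^^^^^^^^^^^^^^^^
AttributeError: 'float' object has no attribute 'round'
```

```bash
sed -i 's/s\["finger_gap"\].round(1)/round(s["finger_gap"],1)/' wl.py; python3 wl.py 1 488,-147,.82 w1
```

```text
2.7 [ 487.4 -147.1  282.3] [-3.141  0.     0.82 ] 94.1
expect [320.58295796 177.22674626]
0.95 [321. 181.]
0.74 [154.  48.]
0.72 [385. 270.]
0.49 [146.   3.]
0.46 [104.   3.]
wrist fit [ 489.606 -146.174    0.759] 0.083
```

View pics/w1.png

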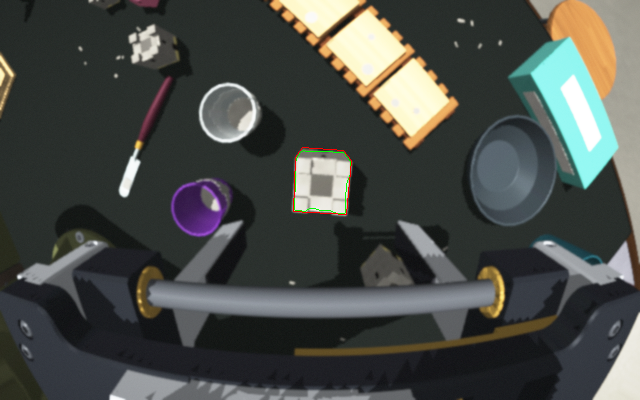

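```bash
python3 plan.py 489.5,-146.2,160,.76,3,9.4 489.5,-146.2,78,.76,4,9.4
```

```text
[[0.1,0,4.1,0,0,1.1,9.4],[0.1,0,4.1,0,0,1.1,9.4],[0.1,0.1,4,0,0,1.2,9.4],[0,0,2.1,0,0,0,9.4],[0,0,2,0,0,0,9.4],[0,0,2.1,0,0,0,9.4],[0,0,2,0,0,0,9.4]] 7
max shift 4.1 turn 1.2
```

Emit:
{"op": "jog_arm", "data": {"increments": [[0.1,0,4.1,0,0,1.1,9.4],[0.1,0,4.1,0,0,1.1,9.4],[0.1,0.1,4,0,0,1.2,9.4],[0,0,2.1,0,0,0,9.4],[0,0,2,0,0,0,9.4],[0,0,2.1,0,0,0,9.4],[0,0,2,0,0,0,9.4],[0,0,0,0,0,0,9.4]], "squeeze": 25}}

```text
clock: 3.75
eef_pos: [489.3, -146.2, 77.5]
eef_rot: [-3.139, 0.001, 0.758]
wrist_force: [0.7, -0.3, -0.8]
finger_gap: 93.9
```

Emit:
{"op": "jog_arm", "data": {"increments": [[0,0,0,0,0,0,5.0],[0,0,0,0,0,0,5.0],[0,0,0,0,0,0,5.0],[0,0,0,0,0,0,5.0],[0,0,0,0,0,0,5.0],[0,0,0,0,0,0,5.0]], "squeeze": 25}}

```text
clock: 4.5
eef_pos: [490.5, -145.6, 78.7]
eef_rot: [3.141, -0.0, 0.76]
wrist_force: [-1.7, 0.2, 4.0]
finger_gap: 58.2
```

```bash
python3 plan.py 489.5,-146.2,208,.76,6,5 647,118,208,1.584,12,5
```

```text
[[0,0,-2.2,0,0,0,5],[0,0,-2.1,0,0,0,5],[0,0,-2.2,0,0,0,5],[0,0,-2.1,0,0,0,5],[-0.1,0,-2.2,0,0,0,5],[0,0,-2.1,0,0,0,5],[2.5,-0.7,0,0,0,-3.9,5],[2.5,-0.5,0,0,0,-3.9,5],[2.5,-0.4,0,0,0,-3.9,5],[2.6,-0.2,0,0,0,-3.9,5],[2.6,0,0,0,0,-4,5],[2.5,0.2,0,0,0,-3.9,5],[2.5,0.4,0,0,0,-4,5],[2.5,0.5,0,0,0,-3.9,5],[2.5,0.7,0,0,0,-4,5],[2.4,0.9,0,0,0,-3.9,5],[2.4,1,0,0,0,-4,5],[2.2,1.2,0,0,0,-3.9,5]] 18
max shift 2.6 turn 4.0
```

Emit:
{"op": "jog_arm", "data": {"increments": [[0,0,-1.2,0,0,0,5],[0,0,-2.1,0,0,0,5],[0,0,-2.2,0,0,0,5],[0,0,-2.5,0,0,0,5],[0,0,-2.5,0,0,0,5],[0,0,-2.4,0,0,0,5],[2.5,-0.7,0,0,0,-3.9,5],[2.5,-0.5,0,0,0,-3.9,5],[2.5,-0.4,0,0,0,-3.9,5],[2.6,-0.2,0,0,0,-3.9,5],[2.6,0,0,0,0,-4,5],[2.5,0.2,0,0,0,-3.9,5],[2.5,0.4,0,0,0,-4,5],[2.5,0.5,0,0,0,-3.9,5],[2.5,0.7,0,0,0,-4,5],[2.4,0.9,0,0,0,-3.9,5],[2.4,1,0,0,0,-4,5],[2.2,1.2,0,0,0,-3.9,5],[0,0,0,0,0,0,5],[0,0,0,0,0,0,5]]}}

```text
clock: 7.0
eef_pos: [647.7, 117.8, 207.5]
eef_rot: [-3.141, 0.0, 1.583]
wrist_force: [-0.4, -0.5, -2.2]
finger_gap: 57.9
```

```bash
cat > obs.py <<'E'
from h import *
import sys
tag=sys.argv[1]; names=sys.argv[2].split(",")
for n in names:
    p=camera(n); im=p["image"][:,:,::-1].copy(); 
    if n!="wrist":
        # overlay bat centres/edges
        for y,x in ((-151.7,649),(-62,649),(28,648),(118,647)):
            q=proj(p,box(x,y,.013,76,76,36,36)[:4]).round().astype(int)[[0,1,3,2]]
            cv2.polylines(im,[q],True,(0,0,255),1)
    im=cv2.resize(im[120:320,160:480] if n=="scene" else im,None,fx=2.4 if n=="scene" else 1.2,fy=2.4 if n=="scene" else 1.2)
    cv2.imwrite(f"pics/{tag}_{n}.png",im); pickle.dump(p,open(f"{tag}_{n}.pkl","wb"))
s=read_state(); print(s["clock"],s["eef_pos"].round(1),s["eef_rot"].round(3),round(s["finger_gap"],1),s["wrist_force"].round(1))
E
python3 obs.py c1 scene,side,wrist
```

```text
7.15 [647.8 117.5 207.8] [3.141 0.    1.583] 58.1 [-0.5  0.2 -2.7]
```

View pics/c1_scene.png

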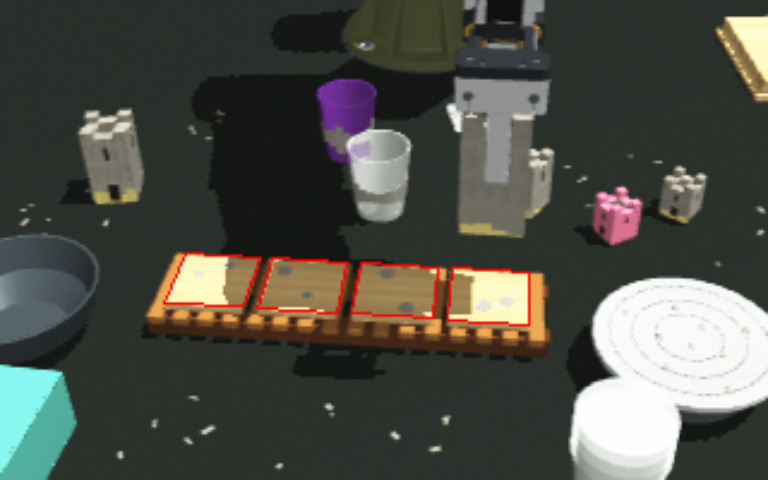

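View pics/c1_side.png

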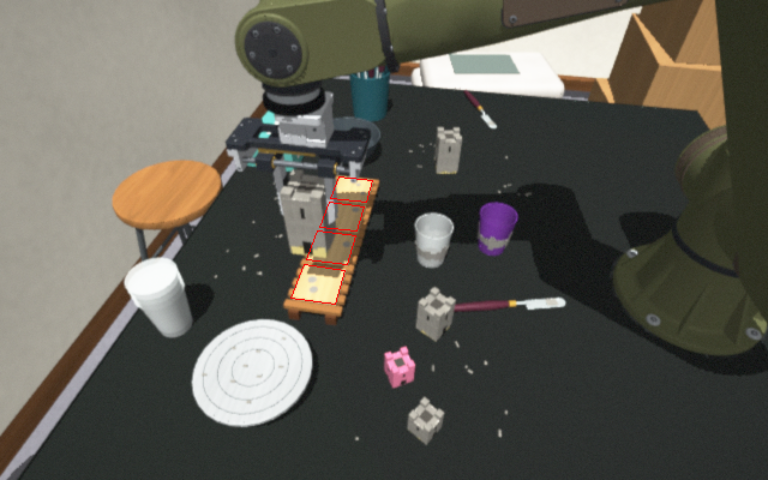

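View pics/c1_wrist.png

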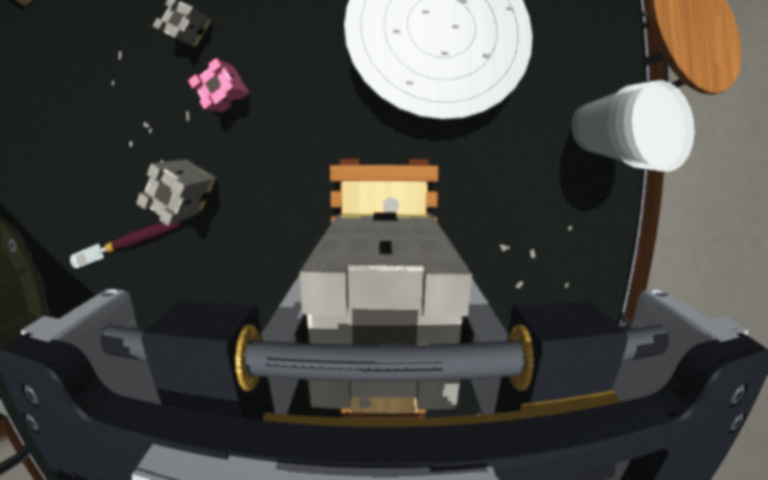

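The tower hangs centred over the +y bat, and the bat overlays match the pictures (scene crop 490,297). Lowering it now.

Emit:
{"op": "jog_arm", "data": {"increments": [[0,0,2.5,0,0,0,5],[0,0,2.5,0,0,0,5],[0,0,2.0,0,0,0,5],[0,0,1.2,0,0,0,5],[0,0,0.6,0,0,0,5],[0,0,0.3,0,0,0,5],[0,0,0.1,0,0,0,5],[0,0,0,0,0,0,5]]}}

```text
clock: 8.15
eef_pos: [648.2, 118.3, 115.9]
eef_rot: [3.141, -0.0, 1.584]
wrist_force: [-0.4, -0.4, -2.2]
finger_gap: 57.8
```

Emit:
{"op": "jog_arm", "data": {"increments": [[0,0,0.1,0,0,0,5],[0,0,0.05,0,0,0,5],[0,0,0,0,0,0,5]]}}

```text
clock: 8.52
eef_pos: [648.2, 118.3, 114.8]
eef_rot: [3.141, -0.0, 1.584]
wrist_force: [-2.1, -0.4, 5.8]
finger_gap: 58.0
```

Emit:
{"op": "jog_arm", "data": {"increments": [[0,0,0,0,0,0,6.2],[0,0,0,0,0,0,7.0],[0,0,0,0,0,0,8.0],[0,0,0,0,0,0,8.6],[0,0,-1,0,0,0,8.6],[0,0,-3,0,0,0,8.6],[0,0,-4.5,0,0,0,9.4],[0,0,-4,0,0,0,9.4],[0,0,-1,0,0,0,9.4]]}}

```text
clock: 9.65
eef_pos: [648.6, 118.4, 252.5]
eef_rot: [3.137, -0.001, 1.584]
wrist_force: [-0.2, -0.6, -0.4]
finger_gap: 94.1
```

```bash
python3 plan.py 458,-321,260,1.72,12,9.4
```

```text
[[-3.6,-1.6,-0.1,0,0,-0.6,9.4],[-3.6,-1.7,-0.1,0,0,-0.7,9.4],[-3.6,-1.7,-0.1,0,0,-0.6,9.4],[-3.6,-1.8,-0.1,0,0,-0.7,9.4],[-3.6,-1.8,-0.1,0,0,-0.6,9.4],[-3.5,-1.8,-0.1,0,0,-0.7,9.4],[-3.5,-1.9,0,0,0,-0.6,9.4],[-3.5,-1.9,-0.1,0.1,0,-0.7,9.4],[-3.5,-2,0,0,0,-0.6,9.4],[-3.5,-2,-0.1,0.1,0,-0.7,9.4],[-3.4,-2,0,0,0,-0.6,9.4],[-3.5,-2.1,0,0.1,0,-0.7,9.4]] 12
max shift 4.1 turn 0.7
```

Emit:
{"op": "jog_arm", "data": {"increments": [[-3.6,-1.6,-0.1,0,0,-0.6,9.4],[-3.6,-1.7,-0.1,0,0,-0.7,9.4],[-3.6,-1.7,-0.1,0,0,-0.6,9.4],[-3.6,-1.8,-0.1,0,0,-0.7,9.4],[-3.6,-1.8,-0.1,0,0,-0.6,9.4],[-3.5,-1.8,-0.1,0,0,-0.7,9.4],[-3.5,-1.9,0,0,0,-0.6,9.4],[-3.5,-1.9,-0.1,0,0,-0.7,9.4],[-3.5,-2,0,0,0,-0.6,9.4],[-3.5,-2,-0.1,0,0,-0.7,9.4],[-3.4,-2,0,0,0,-0.6,9.4],[-3.5,-2.1,0,0,0,-0.7,9.4],[0,0,0,0,0,0,9.4]]}}

```text
clock: 11.28
eef_pos: [456.2, -323.2, 256.0]
eef_rot: [-3.14, -0.001, 1.717]
wrist_force: [-0.0, 0.1, 1.0]
finger_gap: 94.2
```

```bash
python3 wl.py 2 458,-321,1.72 w2; python3 obs.py p1 scene,side
```

```text
11.325 [ 456.9 -322.   256.1] [-3.141e+00 -1.000e-03  1.718e+00] 94.3
expect [322.54572733 177.97745481]
0.70 [323. 181.]
wrist fit [ 458.229 -320.575    1.75 ] 0.053
11.475 [ 457.8 -320.7  256.7] [-3.141 -0.     1.721] 94.1 [-0.6  0.1 -0.6]
```

View pics/w2.png

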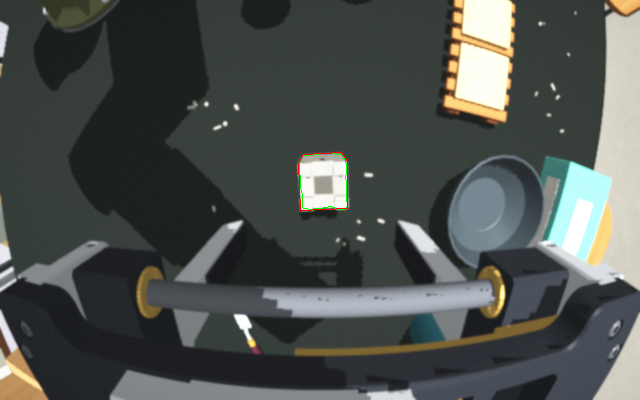

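View pics/p1_scene.png

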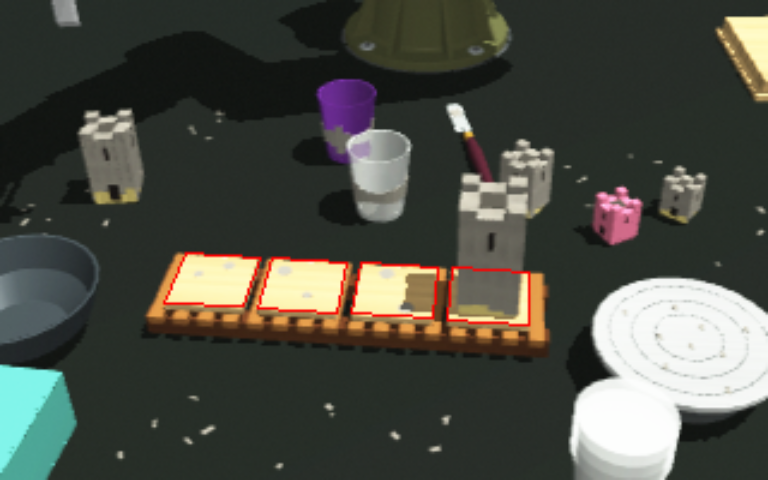

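View pics/p1_side.png

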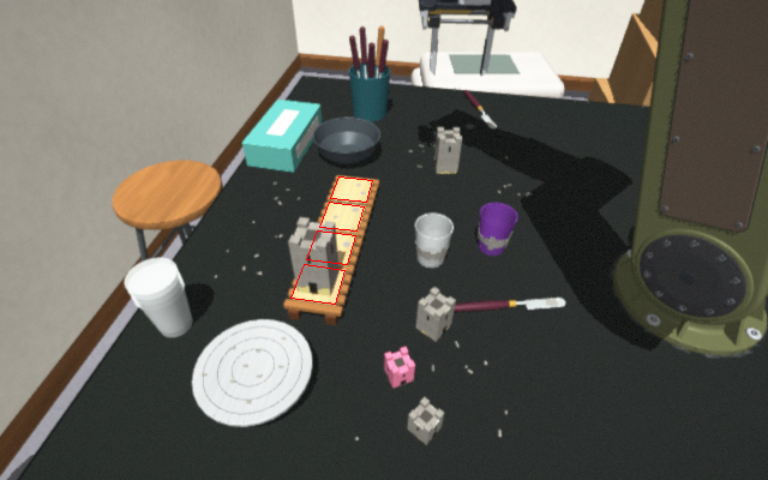

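Tower_1 stands centred on the bat by the turntable (base at scene crop 458–520, bat 448–530). Tower_2 is right under the gripper at (323,181). I'll grasp it next.

```bash
python3 plan.py 458.2,-320.6,140,1.75,3,9.4 458.2,-320.6,61,1.75,4,9.4
```

```text
[[0,0,3.9,0,0,-0.6,9.4],[0,0,3.9,0,0,-0.5,9.4],[0,0,3.9,0,0,-0.6,9.4],[0,0,2,0,0,0,9.4],[0,0,2,0,0,0,9.4],[0,0,1.9,0,0,0,9.4],[0,0,2,0,0,0,9.4]] 7
max shift 3.9 turn 0.6
```

Emit:
{"op": "jog_arm", "data": {"increments": [[0,0,3.9,0,0,-0.6,9.4],[0,0,3.9,0,0,-0.5,9.4],[0,0,3.9,0,0,-0.6,9.4],[0,0,2,0,0,0,9.4],[0,0,2,0,0,0,9.4],[0,0,1.9,0,0,0,9.4],[0,0,2,0,0,0,9.4],[0,0,0,0,0,0,9.4],[0,0,0,0,0,0,4.2],[0,0,0,0,0,0,4.2],[0,0,0,0,0,0,4.2],[0,0,0,0,0,0,4.2],[0,0,0,0,0,0,4.2],[0,0,0,0,0,0,4.2],[0,0,0,0,0,0,4.2]], "squeeze": 25}}

```text
clock: 13.35
eef_pos: [457.5, -321.7, 61.1]
eef_rot: [3.141, 0.0, 1.75]
wrist_force: [1.6, 0.4, 2.8]
finger_gap: 49.5
```

```bash
python3 plan.py 458.2,-320.6,230,1.75,7,4.2 648.3,28,230,1.584,12,4.2
```

```text
[[0,0,-2.4,0,0,0,4.2],[0,0,-2.4,0,0,0,4.2],[0,0,-2.4,0,0,0,4.2],[0,0,-2.4,0,0,0,4.2],[0,0,-2.4,0,0,0,4.2],[0,0,-2.4,0,0,0,4.2],[0.1,0.1,-2.5,0,0,0,4.2],[2.6,2.1,0,0,0,0.8,4.2],[2.6,2,0,0,0,0.8,4.2],[2.6,2,0,0,0,0.8,4.2],[2.7,2,0,0,0,0.8,4.2],[2.7,1.9,0,0,0,0.8,4.2],[2.7,1.9,0,0,0,0.8,4.2],[2.7,1.9,0,0,0,0.8,4.2],[2.8,1.8,0,0,0,0.8,4.2],[2.8,1.8,0,0,0,0.8,4.2],[2.8,1.7,0,0,0,0.8,4.2],[2.8,1.7,0,0,0,0.7,4.2],[2.9,1.6,0,0,0,0.8,4.2]] 19
max shift 3.4 turn 0.8
```

Emit:
{"op": "jog_arm", "data": {"increments": [[0,0,-1.4,0,0,0,4.2],[0,0,-2.4,0,0,0,4.2],[0,0,-2.4,0,0,0,4.2],[0,0,-2.4,0,0,0,4.2],[0,0,-2.9,0,0,0,4.2],[0,0,-2.9,0,0,0,4.2],[0.1,0.1,-2.5,0,0,0,4.2],[2.6,2.1,0,0,0,0.8,4.2],[2.6,2,0,0,0,0.8,4.2],[2.6,2,0,0,0,0.8,4.2],[2.7,2,0,0,0,0.8,4.2],[2.7,1.9,0,0,0,0.8,4.2],[2.7,1.9,0,0,0,0.8,4.2],[2.7,1.9,0,0,0,0.8,4.2],[2.8,1.8,0,0,0,0.8,4.2],[2.8,1.8,0,0,0,0.8,4.2],[2.8,1.7,0,0,0,0.8,4.2],[2.8,1.7,0,0,0,0.7,4.2],[2.9,1.6,0,0,0,0.8,4.2],[0,0,0,0,0,0,4.2]]}}

```text
clock: 15.85
eef_pos: [648.0, 29.9, 230.1]
eef_rot: [-3.141, -0.0, 1.586]
wrist_force: [-0.1, 0.3, -3.2]
finger_gap: 50.0
```

```bash
python3 obs.py c2 wrist; python3 plan.py 648.3,28,115,1.584,5,4.2 648.3,28,98,1.584,3,4.2
```

```text
15.9 [647.7  28.7 230.1] [-3.141  0.     1.585] 49.7 [ 0.4 -0.6 -1. ]
[[0,0,2.3,0,0,0,4.2],[0,0,2.3,0,0,0,4.2],[0,0,2.3,0,0,0,4.2],[0,0,2.3,0,0,0,4.2],[-0.1,0.1,2.3,0,0,0.1,4.2],[0,0,0.6,0,0,0,4.2],[0,0,0.6,0,0,0,4.2],[0,0,0.5,0,0,0,4.2]] 8
max shift 2.3 turn 0.1
```

View pics/c2_wrist.png

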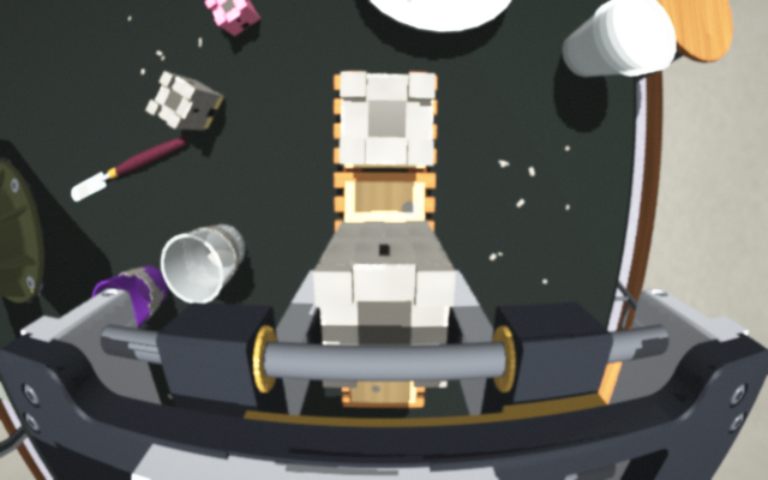

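Emit:
{"op": "jog_arm", "data": {"increments": [[0,0,2.3,0,0,0,4.2],[0,0,2.3,0,0,0,4.2],[0,0,2.3,0,0,0,4.2],[0,0,2.3,0,0,0,4.2],[0,0,2.3,0,0,0,4.2],[0,0,0.8,0,0,0,4.2],[0,0,0.6,0,0,0,4.2],[0,0,0.3,0,0,0,4.2],[0,0,0,0,0,0,4.2]]}}

```text
clock: 17.02
eef_pos: [648.0, 28.1, 98.4]
eef_rot: [3.141, 0.0, 1.584]
wrist_force: [0.3, -0.7, -2.4]
finger_gap: 50.2
```

Emit:
{"op": "jog_arm", "data": {"increments": [[0,0,0.1,0,0,0,4.2],[0,0,0.05,0,0,0,4.2],[0,0,0,0,0,0,4.2]]}}

```text
clock: 17.4
eef_pos: [648.1, 28.2, 97.1]
eef_rot: [3.141, 0.0, 1.584]
wrist_force: [-2.3, -0.1, 5.3]
finger_gap: 50.0
```

Emit:
{"op": "jog_arm", "data": {"increments": [[0,0,0,0,0,0,5.4],[0,0,0,0,0,0,6.2],[0,0,0,0,0,0,7.2],[0,0,0,0,0,0,8.0],[0,0,-1,0,0,0,8.0],[0,0,-3,0,0,0,8.6],[0,0,-4.5,0,0,0,9.4],[0,0,-4.5,0,0,0,9.4],[0,0,-2,0,0,0,9.4]]}}

```text
clock: 18.52
eef_pos: [648.3, 28.2, 250.4]
eef_rot: [3.137, 0.0, 1.584]
wrist_force: [-0.4, 0.5, -0.9]
finger_gap: 93.8
```

```bash
python3 plan.py 443.5,151.5,240,1.03,8,9.4
```

```text
[[1.6,-2.5,0.1,0,0,4,9.4],[1.4,-2.6,0.1,0,0,4,9.4],[1.2,-2.7,0.1,0,0,4,9.4],[1,-2.8,0.1,0,0,3.9,9.4],[0.8,-2.9,0.1,0.1,0,4,9.4],[0.6,-3,0.2,0,0,3.9,9.4],[0.4,-3,0.1,0.1,0,4,9.4],[0.2,-3,0.2,0,-0.1,3.9,9.4]] 8
max shift 3.1 turn 4.0
```

Emit:
{"op": "jog_arm", "data": {"increments": [[1.6,-2.5,0.1,0,0,4,9.4],[1.4,-2.6,0.1,0,0,4,9.4],[1.2,-2.7,0.1,0,0,4,9.4],[1,-2.8,0.1,0,0,3.9,9.4],[0.8,-2.9,0.1,0,0,4,9.4],[0.6,-3,0.2,0,0,3.9,9.4],[0.4,-3,0.1,0,0,4,9.4],[0.2,-3,0.2,0,0,3.9,9.4],[0,0,0,0,0,0,9.4],[0,0,0,0,0,0,9.4]]}}

```text
clock: 19.77
eef_pos: [443.1, 151.4, 237.1]
eef_rot: [3.141, -0.001, 1.032]
wrist_force: [-0.6, -0.6, -0.1]
finger_gap: 93.8
```

```bash
python3 wl.py 3 443.5,151.5,1.03 w3
```

```text
19.825 [443.2 151.2 236.8] [ 3.141 -0.     1.031] 94.3
expect [320.35685214 180.09599176]
0.94 [309.  89.]
0.92 [507. 126.]
0.69 [523. 193.]
0.65 [320. 183.]
0.57 [243.  59.]
wrist fit [442.733 150.593   1.015] 0.052
```

View pics/w3.png

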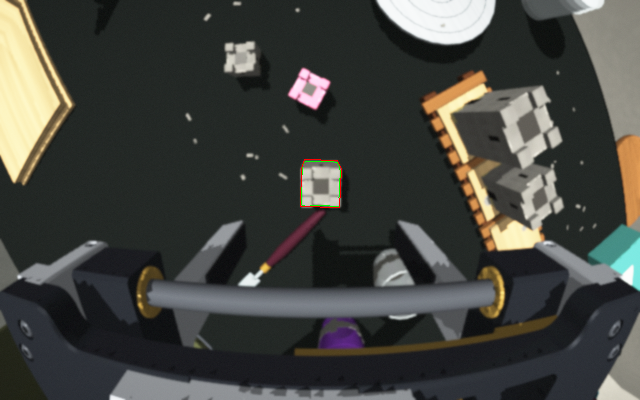

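```bash
python3 plan.py 442.8,150.8,120,1.015,3,9.4 442.8,150.8,47,1.015,4,9.4
```

```text
[[0,0,3.9,0,0,0.3,9.4],[0,0,3.9,0,0,0.3,9.4],[-0.1,0,3.9,0,0,0.3,9.4],[0,0,1.8,0,0,0,9.4],[0,0,1.8,0,0,0,9.4],[0,0,1.8,0,0,0,9.4],[0,0,1.9,0,0,0,9.4]] 7
max shift 3.9 turn 0.3
```

Emit:
{"op": "jog_arm", "data": {"increments": [[0,0,3.9,0,0,0.3,9.4],[0,0,3.9,0,0,0.3,9.4],[-0.1,0,3.9,0,0,0.3,9.4],[0,0,1.8,0,0,0,9.4],[0,0,1.8,0,0,0,9.4],[0,0,1.8,0,0,0,9.4],[0,0,1.9,0,0,0,9.4],[0,0,0,0,0,0,9.4],[0,0,0,0,0,0,3.4],[0,0,0,0,0,0,3.4],[0,0,0,0,0,0,3.4],[0,0,0,0,0,0,3.4],[0,0,0,0,0,0,3.4],[0,0,0,0,0,0,3.4],[0,0,0,0,0,0,3.4],[0,0,0,0,0,0,3.4]], "squeeze": 20}}

```text
clock: 21.88
eef_pos: [442.1, 150.7, 46.5]
eef_rot: [3.142, -0.0, 1.015]
wrist_force: [-0.4, -0.9, 1.6]
finger_gap: 41.9
```

```bash
python3 plan.py 442.8,150.8,225,1.015,7,3.4 649,-62,225,1.584,10,3.4
```

```text
[[0,0,-2.5,0,0,0,3.4],[0,0,-2.6,0,0,0,3.4],[0,0,-2.5,0,0,0,3.4],[0,0,-2.6,0,0,0,3.4],[0,0,-2.5,0,0,0,3.4],[0,0,-2.6,0,0,0,3.4],[0,0.1,-2.5,0,0,0,3.4],[-0.7,2.9,0,0,0,-3.3,3.4],[-0.9,2.8,0,0,0,-3.3,3.4],[-1,2.8,0,0,0,-3.3,3.4],[-1.2,2.7,0,0,0,-3.2,3.4],[-1.4,2.6,0,0,0,-3.3,3.4],[-1.5,2.6,0,0,0,-3.2,3.4],[-1.6,2.5,0,0,0,-3.3,3.4],[-1.8,2.3,0,0,0,-3.2,3.4],[-1.9,2.3,0,0,0,-3.3,3.4],[-2,2.1,0,0,0,-3.2,3.4]] 17
max shift 3.0 turn 3.3
```

Emit:
{"op": "jog_arm", "data": {"increments": [[0,0,-1.5,0,0,0,3.4],[0,0,-2.6,0,0,0,3.4],[0,0,-2.5,0,0,0,3.4],[0,0,-2.6,0,0,0,3.4],[0,0,-3,0,0,0,3.4],[0,0,-3.1,0,0,0,3.4],[0,0.1,-2.5,0,0,0,3.4],[-0.7,2.9,0,0,0,-3.3,3.4],[-0.9,2.8,0,0,0,-3.3,3.4],[-1,2.8,0,0,0,-3.3,3.4],[-1.2,2.7,0,0,0,-3.2,3.4],[-1.4,2.6,0,0,0,-3.3,3.4],[-1.5,2.6,0,0,0,-3.2,3.4],[-1.6,2.5,0,0,0,-3.3,3.4],[-1.8,2.3,0,0,0,-3.2,3.4],[-1.9,2.3,0,0,0,-3.3,3.4],[-2,2.1,0,0,0,-3.2,3.4],[0,0,0,0,0,0,3.4],[0,0,0,0,0,0,3.4]]}}

```text
clock: 24.25
eef_pos: [648.6, -61.5, 224.9]
eef_rot: [-3.141, -0.0, 1.583]
wrist_force: [-0.5, -1.0, -1.1]
finger_gap: 42.0
```

```bash
python3 obs.py c3 wrist; python3 plan.py 649,-62,100,1.584,5,3.4 649,-62,84.5,1.584,3,3.4
```

```text
24.3 [648.6 -61.3 225. ] [ 3.142 -0.     1.584] 42.1 [ 0.3 -0.1 -0.9]
[[0,0,2.5,0,0,0,3.4],[0,0,2.5,0,0,0,3.4],[0,0,2.5,0,0,0,3.4],[0,0,2.5,0,0,0,3.4],[-0.1,0,2.5,0,0,0,3.4],[0,0,0.5,0,0,0,3.4],[0,0,0.5,0,0,0,3.4],[0,0,0.5,0,0,0,3.4]] 8
max shift 2.5 turn 0.0
```

View pics/c3_wrist.png

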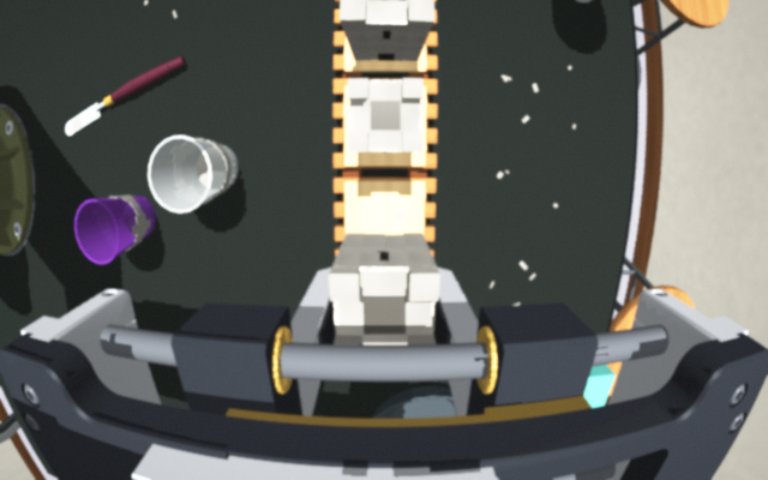

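Emit:
{"op": "jog_arm", "data": {"increments": [[0,0,2.5,0,0,0,3.4],[0,0,2.5,0,0,0,3.4],[0,0,2.5,0,0,0,3.4],[0,0,2.5,0,0,0,3.4],[-0.1,0,2.5,0,0,0,3.4],[0,0,0.8,0,0,0,3.4],[0,0,0.5,0,0,0,3.4],[0,0,0.3,0,0,0,3.4],[0,0,0,0,0,0,3.4]]}}

```text
clock: 25.42
eef_pos: [649.2, -62.9, 83.9]
eef_rot: [3.141, 0.0, 1.584]
wrist_force: [-0.4, -0.4, -1.6]
finger_gap: 41.7
```

Emit:
{"op": "jog_arm", "data": {"increments": [[0,0,0.1,0,0,0,3.4],[0,0,0.05,0,0,0,3.4],[0,0,0,0,0,0,3.4]]}}

```text
clock: 25.8
eef_pos: [649.2, -63.0, 82.6]
eef_rot: [3.141, 0.0, 1.584]
wrist_force: [-2.1, 0.4, 4.8]
finger_gap: 42.1
```

Emit:
{"op": "jog_arm", "data": {"increments": [[0,0,0,0,0,0,4.6],[0,0,0,0,0,0,5.4],[0,0,0,0,0,0,6.4],[0,0,0,0,0,0,7.4],[0,0,-1,0,0,0,7.4],[0,0,-3,0,0,0,8.6],[0,0,-4.5,0,0,0,9.4],[0,0,-4.5,0,0,0,9.4],[0,0,-3,0,0,0,9.4],[0,0,-0.5,0,0,0,9.4]]}}

```text
clock: 27.05
eef_pos: [649.5, -63.0, 249.6]
eef_rot: [3.138, 0.001, 1.584]
wrist_force: [-0.2, 0.3, -1.2]
finger_gap: 94.2
```

```bash
python3 plan.py 440.5,325.8,235,2.52,13,9.4; python3 obs.py p3 scene,wrist
```

```text
[[3,-1.6,0.1,0,0,-4.1,9.4],[3.1,-1.3,0.1,0,0,-4.1,9.4],[3.2,-1.1,0.1,0,0,-4.1,9.4],[3.3,-0.9,0.1,0,0,-4.1,9.4],[3.3,-0.7,0.1,0,0,-4.1,9.4],[3.4,-0.4,0.1,0,0,-4.1,9.4],[3.4,-0.2,0.1,0,0,-4.1,9.4],[3.4,0.1,0.1,0,0,-4.2,9.4],[3.4,0.3,0.1,0,0,-4.1,9.4],[3.3,0.6,0.1,0,0,-4.2,9.4],[3.3,0.8,0.1,0,0.1,-4.1,9.4],[3.2,1,0.1,0.1,0.1,-4.2,9.4],[3.2,1.3,0.2,0,0,-4.1,9.4]] 13
max shift 3.5 turn 4.2
27.15 [648.9 -62.9 246.7] [3.142 0.    1.584] 93.6 [-0.3 -0.1 -0.7]
```

View pics/p3_wrist.png

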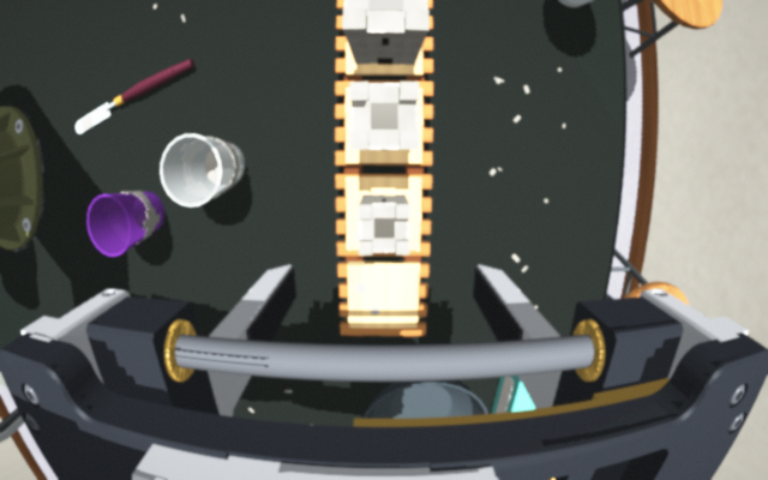

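Three towers now stand centred on their bats: tower_3 at (384,222), tower_2 at (386,118) and tower_1 at the top edge. The cup is still upright at (200,170). Moving to tower_4.

Emit:
{"op": "jog_arm", "data": {"increments": [[3,-1.6,0.1,0,0,-4.1,9.4],[3.1,-1.3,0.1,0,0,-4.1,9.4],[3.2,-1.1,0.1,0,0,-4.1,9.4],[3.3,-0.9,0.1,0,0,-4.1,9.4],[3.3,-0.7,0.1,0,0,-4.1,9.4],[3.4,-0.4,0.1,0,0,-4.1,9.4],[3.4,-0.2,0.1,0,0,-4.1,9.4],[3.4,0.1,0.1,0,0,-4.2,9.4],[3.4,0.3,0.1,0,0,-4.1,9.4],[3.3,0.6,0.1,0,0,-4.2,9.4],[3.3,0.8,0.1,0,0,-4.1,9.4],[3.2,1,0.1,0,0,-4.2,9.4],[3.2,1.3,0.2,0,0,-4.1,9.4],[0,0,0,0,0,0,8],[0,0,0,0,0,0,7]]}}

```text
clock: 29.02
eef_pos: [440.0, 325.2, 232.0]
eef_rot: [-3.14, -0.0, 2.519]
wrist_force: [0.5, 1.0, -0.6]
finger_gap: 77.9
```

```bash
python3 wl.py 4 440.5,325.8,2.52 w4
```

```text
29.075 [440.2 325.1 232.2] [-3.14  -0.     2.518] 73.5
expect [321.55099819 180.02631141]
0.91 [295. 245.]
wrist fit [440.5  325.8    2.52] 1.0
```

View pics/w4.png

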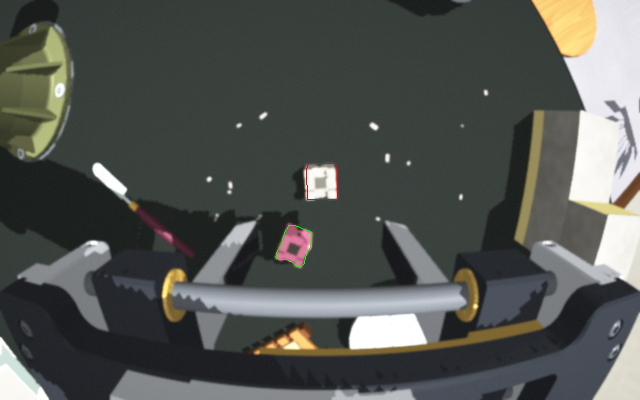

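```bash
cat > f4.py <<'E'
from h import *
import wl
p=pickle.load(open("w4.pkl","rb")); g=cv2.cvtColor(p["image"],cv2.COLOR_RGB2GRAY)
m=np.zeros_like(g); m[150:212,295:350]=g[150:212,295:350]>75
n,l,st,_=cv2.connectedComponentsWithStats(m); k=1+st[1:,4].argmax(); m=cv2.morphologyEx((l==k).astype(np.uint8),cv2.MORPH_CLOSE,np.ones((9,9)))>0
print(st[k])
b=wl.fit((440.5,325.8),lambda v:box(*v,34,34,0,48),[(p,m)],[2.4,2.52,2.6]); print(b.x.round(3),b.fun)
im=p["image"][:,:,::-1].copy(); cv2.polylines(im,[cv2.convexHull(proj(p,box(*b.x,34,34,0,48),True).astype(np.float32)).round().astype(int)],True,(0,0,255),1)
cv2.imwrite("pics/w4b.png",cv2.resize(im[130:260,260:380],None,fx=4,fy=4,interpolation=cv2.INTER_NEAREST))
E
python3 f4.py; python3 plan.py 440.5,325.8,105,2.52,3,7 440.5,325.8,31,2.52,4,7
```

```text
[ 303  162   36   40 1224]
[439.948 324.358   2.563] 0.1265562248995984
[[0,0,4.2,0,0,0,7],[0,0,4.3,0,0,-0.1,7],[0,0.1,4.2,0,0,0,7],[0,0,1.9,0,0,0,7],[0,0,1.8,0,0,0,7],[0,0,1.9,0,0,0,7],[0,0,1.8,0,0,0,7]] 7
max shift 4.3 turn 0.1
```

View pics/w4b.png

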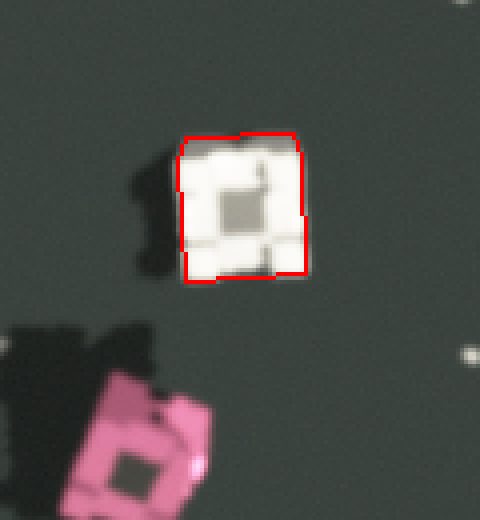

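Emit:
{"op": "jog_arm", "data": {"increments": [[0,0,4.2,0,0,-0.8,7],[0,0,4.3,0,0,-0.8,7],[0,0,4.2,0,0,-0.8,7],[0,0,1.9,0,0,0,7],[0,0,1.8,0,0,0,7],[0,0,1.9,0,0,0,7],[0,0,1.8,0,0,0,7],[0,0,0,0,0,0,7],[0,0,0,0,0,0,2.6],[0,0,0,0,0,0,2.6],[0,0,0,0,0,0,2.6],[0,0,0,0,0,0,2.6],[0,0,0,0,0,0,2.6],[0,0,0,0,0,0,2.6],[0,0,0,0,0,0,2.6]], "squeeze": 15}}

```text
clock: 31.0
eef_pos: [440.1, 325.9, 32.2]
eef_rot: [3.141, 0.0, 2.561]
wrist_force: [-2.1, -0.9, 5.7]
finger_gap: 34.2
```

```bash
python3 plan.py 440,325,215,2.56,6,2.6 649,-151.8,215,1.584,14,2.6
```

```text
[[0,0,-3,0,0,0,2.6],[0,0,-3.1,0,0,0,2.6],[0,0,-3,0,0,0,2.6],[0,0,-3.1,0,0,0,2.6],[0,0,-3,0,0,0,2.6],[0,-0.1,-3.1,0,0,0.1,2.6],[-3.1,-2,0,0,0,4,2.6],[-3.3,-1.8,0,0,0,4,2.6],[-3.4,-1.6,0,0,0,4,2.6],[-3.5,-1.3,0,0,0,4,2.6],[-3.6,-1.1,0,0,0,4,2.6],[-3.6,-0.8,0,0,0,4,2.6],[-3.7,-0.6,0,0,0,4,2.6],[-3.7,-0.3,0,0,0,4,2.6],[-3.7,-0.1,0,0,0,4,2.6],[-3.7,0.2,0,0,0,4,2.6],[-3.7,0.4,0,0,0,4,2.6],[-3.6,0.7,0,0,0,4,2.6],[-3.6,1,0,0,0,3.9,2.6],[-3.5,1.2,0,0,0,4,2.6]] 20
max shift 3.8 turn 4.0
```

Emit:
{"op": "jog_arm", "data": {"increments": [[0,0,-2,0,0,0,2.6],[0,0,-3.1,0,0,0,2.6],[0,0,-3,0,0,0,2.6],[0,0,-3.5,0,0,0,2.6],[0,0,-3.5,0,0,0,2.6],[0,-0.1,-3.2,0,0,0.1,2.6],[-3.1,-2,0,0,0,4,2.6],[-3.3,-1.8,0,0,0,4,2.6],[-3.4,-1.6,0,0,0,4,2.6],[-3.5,-1.3,0,0,0,4,2.6],[-3.6,-1.1,0,0,0,4,2.6],[-3.6,-0.8,0,0,0,4,2.6],[-3.7,-0.6,0,0,0,4,2.6],[-3.7,-0.3,0,0,0,4,2.6],[-3.7,-0.1,0,0,0,4,2.6],[-3.7,0.2,0,0,0,4,2.6],[-3.7,0.4,0,0,0,4,2.6],[-3.6,0.7,0,0,0,4,2.6],[-3.6,1,0,0,0,3.9,2.6],[-3.5,1.2,0,0,0,4,2.6]]}}

```text
clock: 33.5
eef_pos: [649.2, -153.0, 214.4]
eef_rot: [-3.141, -0.0, 1.582]
wrist_force: [-0.0, -0.2, -0.8]
finger_gap: 33.9
```

Emit:
{"op": "jog_arm", "data": {"increments": [[0,0,0,0,0,0,2.6]]}}

```text
clock: 33.62
eef_pos: [649.0, -154.0, 213.7]
eef_rot: [-3.14, -0.0, 1.581]
wrist_force: [0.1, 0.2, -1.0]
finger_gap: 34.3
```

```bash
python3 obs.py c4 wrist; python3 plan.py 649,-152,70,1.584,7,2.6
```

```text
33.675 [ 648.8 -152.6  214. ] [-3.14  -0.     1.583] 34.0 [-0.3  0.4 -0.6]
[[0,0,2.1,0,0,0,2.6],[0,0,2,0,0,0,2.6],[0,0,2.1,0,0,0,2.6],[0,0,2,0,0,0,2.6],[0,0,2.1,0,0,0,2.6],[0,0,2,0,0,0,2.6],[0,0,2.1,-0.1,0,-0.1,2.6]] 7
max shift 2.1 turn 0.1
```

View pics/c4_wrist.png

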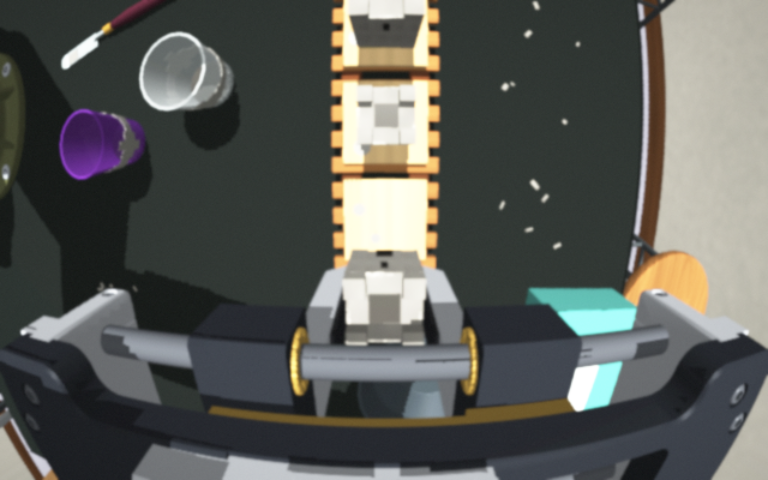

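Emit:
{"op": "jog_arm", "data": {"increments": [[0,0,2.5,0,0,0,2.6],[0,0,2.5,0,0,0,2.6],[0,0,2.5,0,0,0,2.6],[0,0,2.5,0,0,0,2.6],[0,0,2.5,0,0,0,2.6],[0,0,1.2,0,0,0,2.6],[0,0,0.6,0,0,0,2.6],[0,0,0.2,0,0,0,2.6],[0,0,0,0,0,0,2.6]]}}

```text
clock: 34.8
eef_pos: [649.2, -151.9, 70.6]
eef_rot: [3.141, 0.0, 1.584]
wrist_force: [-0.3, 0.1, 0.1]
finger_gap: 33.6
```

Emit:
{"op": "jog_arm", "data": {"increments": [[0,0,0.15,0,0,0,2.6],[0,0,0.1,0,0,0,2.6],[0,0,0,0,0,0,2.6]]}}

```text
clock: 35.17
eef_pos: [649.1, -152.0, 68.2]
eef_rot: [3.141, 0.0, 1.584]
wrist_force: [-2.3, 0.2, 4.4]
finger_gap: 33.9
```

Contact made. Now release, rise and back away so the view is clear.

Emit:
{"op": "jog_arm", "data": {"increments": [[0,0,0,0,0,0,3.8],[0,0,0,0,0,0,4.6],[0,0,0,0,0,0,5.6],[0,0,0,0,0,0,6.6],[0,0,-1,0,0,0,6.6],[0,0,-3,0,0,0,7],[0,0,-4.5,0,0,0,8],[0,0,-4.5,0,0,0,8],[0,0,-4.5,0,0,0,8],[-3,-2,0,0,0,0,8],[-4,-3,0,0,0,0,8],[-4,-3,0,0,0,0,8],[-4,-3,0,0,0,0,8],[-4,-3,0,0,0,0,8],[-2,-2,0,0,0,0,8],[0,0,0,0,0,0,8]]}}

```text
clock: 37.17
eef_pos: [490.6, -365.2, 243.3]
eef_rot: [3.141, 0.001, 1.581]
wrist_force: [1.3, -0.5, 0.1]
finger_gap: 79.5
```

```bash
python3 look.py | grep -v rec; sed -i '/^tw=/,$d' fit.py
cat > final.py <<'E'
exec(open("fit.py").read())
for k,(x,y) in {1:(647,118),2:(648,28),3:(649,-62),4:(649,-152)}.items():
    w,h=DIM[k]
    for n in ("scene","side"):
        p=out[n]["pic"]; c=proj(p,np.array([[x,y,36+h/2]]))[0]
        m=min(out[n]["tower_1"],key=lambda q:np.hypot(*(np.array(np.nonzero(q["mask"])).mean(1)[::-1]-c)))["mask"]
        b=fit((x,y),lambda v:box(*v,w,w,36,36+h),[(p,m)],(0,)); print(k,n,(b.x-[x,y,.013]).round(2),round(b.fun,3))
E
python3 final.py; python3 obs.py end scene,side
```

```text
scene tower_1 conf 0.87 area 343 c 417.0 210.0
scene tower_1 conf 0.79 area 741 c 285.0 226.0
scene tower_1 conf 0.78 area 412 c 247.0 228.0
scene tower_1 conf 0.65 area 1077 c 325.0 224.0
scene tower_1 conf 0.63 area 1519 c 365.0 222.0
scene bat_a conf 0.97 area 505 c 287.0 244.0
scene bat_a conf 0.84 area 360 c 325.0 247.0
scene bat_a conf 0.81 area 448 c 250.0 240.0
scene bat_a conf 0.68 area 344 c 363.0 249.0
scene mixing_cup conf 0.75 area 710 c 317.0 189.0
scene mixing_cup conf 0.70 area 594 c 304.0 167.0
scene turntable conf 0.73 area 3489 c 448.0 263.0
scene turntable conf 0.41 area 323 c 364.0 249.0
scene turntable conf 0.38 area 481 c 287.0 243.0
side tower_1 conf 0.91 area 2170 c 262.0 214.0
side tower_1 conf 0.80 area 278 c 294.0 148.0
side tower_1 conf 0.77 area 575 c 333.0 306.0
side tower_1 conf 0.57 area 710 c 277.0 183.0
side tower_1 conf 0.57 area 408 c 286.0 163.0
side bat_a conf 0.65 area 365 c 268.0 245.0
side bat_a conf 0.65 area 6856 c 210.0 311.0
side bat_a conf 0.61 area 211 c 297.0 183.0
side bat_a conf 0.51 area 221 c 302.0 160.0
side bat_a conf 0.44 area 226 c 289.0 210.0
side mixing_cup conf 0.86 area 1108 c 413.0 190.0
side mixing_cup conf 0.64 area 1175 c 361.0 199.0
side turntable conf 0.70 area 6761 c 210.0 311.0
1 scene [ 0.73  0.28 -0.02] 0.071
1 side [ 1.54 -3.95 -0.03] 0.072
2 scene [-0.25  1.5   0.03] 0.068
2 side [-2.33 -3.85  0.16] 0.465
3 scene [-0.75 -0.38 -0.04] 0.076
3 side [ 0.49 -6.99  0.06] 0.442
4 scene [ 0.83 -0.4  -0.05] 0.117
4 side [-1.04 -2.93 -0.13] 0.285
38.175 [ 491.7 -364.   242.5] [3.142 0.    1.584] 80.1 [-0.5  1.   0.5]
```

View pics/end_scene.png

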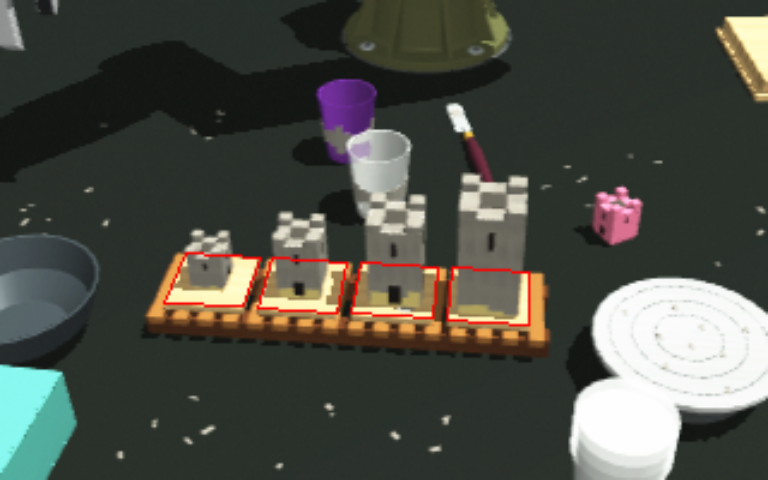

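View pics/end_side.png

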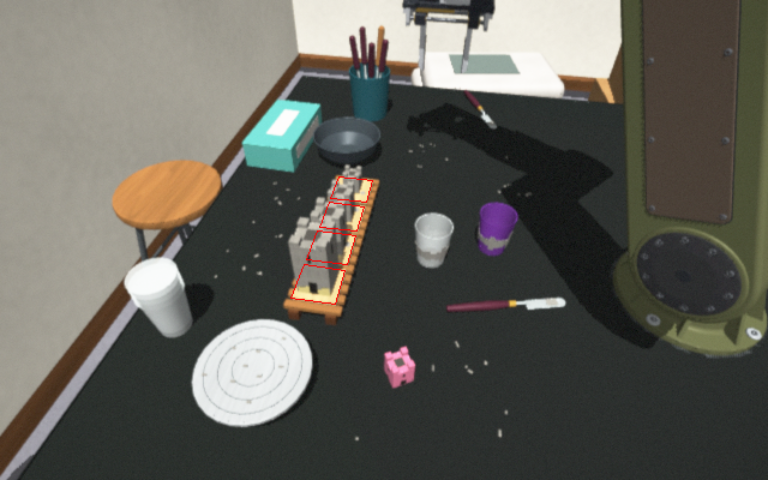

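All four towers stand upright and centred on their bats (scene crop 208, 300, 395 and 492), in falling height from the turntable. The cup stands at (380,175), and the pink and purple look-alikes haven't moved. Handing in.

```bash
python3 -c "
from cell import *
print(sign_off())"
```

```text
the job is handed in; nothing more can be done
None
```

The job is handed in at about 38 s of the 102 s allowed. All four towers stand upright on the drying rack: tower_1 on the bat next to the turntable, then tower_2, tower_3 and tower_4 at the far end. The mixing cup is still standing, and the pink and purple look-alikes were not touched.

- **Centring, scene camera:** every tower is within about 1.5 mm of its bat's middle, and within about 3° of square to it.
- **Centring, side camera:** it puts all four towers 3–7 mm off along the row. From that side the towers hide one another, so I trust only its tower_1 fit (4 mm). The camera also read the bats themselves 2–4 mm off in the same direction at the start.
- **Forces:** the highest wrist force I read was about 6 N, as each tower touched down.
- **One detection miss:** above tower_4 the network reported only the pink look-alike. I located tower_4 by its brightness instead, which agreed with the earlier two-camera fit to about 1.5 mm.

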